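# Load a cassette from the gravity magazine into the microscope's holder

### The arm

A 7-joint arm with a two-finger parallel gripper is mounted at the origin on the work surface. World frame = base frame: x ahead of the robot, y to its left, z up, the work surface at z = 0. Lengths are in m, angles in rad, forces in N, time in s.
With the tool pointing down it reaches from about 0.4 to 0.85 m from the base axis. Payload 4.5 kg.
Tool frame: the origin (TCP) lies at the very end of the fingers, on their centre line; the grasp point (between the pads) lies 19 mm behind it (r.tcp_to_grasp is the distance from the TCP to the grasp point, in m); x points along the fingers, y is the direction in which the jaws open and shut, and the axes are right-handed (so a half turn about x gives the same grasp; the last joint's range is limited). The gripper opens to 88 mm and grips with 3 to 60 N. Pads are 18 mm wide; open, the fingers measure 123 mm over their backs; the gripper's body (75 mm by 187 mm) begins 45 mm behind the grasp point.
Start: joints at [1.155, 0.689, -0.195, 1.565, 0.157, 0.902, -0.215], TCP at [0.272, -0.563, 0.239] pointing down, gripper open.
Joint ranges: [-3.01, 3.01], [-0.46, 2.08], [-1.47, 1.51], [0.13, 2.56], [-1, 4.14], [0.04, 2.09], [-2.66, 2.66]. Speed limits (rad/s): [2.57, 2.57, 3.14, 3.14, 3.14, 3.14, 3.14].

### API

Orientations are given as [roll, pitch, yaw] about the fixed x, y, z axes, in that order (R = Rz(yaw) Ry(pitch) Rx(roll)).
In Python, from station import r gives the robot as it stands. Calls block until the motion is done:
- r.move_to(position, orientation): joint-space move of the TCP to a pose.
- r.line_to(position, rotation=None, velocity=0.15): straight line of the TCP; rotation=None keeps the orientation; velocity is the mean speed in m/s.
- r.set_joints(angles): joint-space move.
- r.grip(opening): finger opening in m; the grip force is fixed at half the most; returns when the fingers have stopped.
- r.wait(seconds).
- r.ik(position, orientation): joint angles nearest the present ones, or None.
- r.camera(name): name is "scene" or "top"; returns a dict with "frame" (420x560x3 uint8, red, green, blue), "z_map" (420x560 float32, m along the optical axis (not along the pixel's ray), 0 where there is no reading), "fx", "fy", "cx", "cy" (pixels), "k1" (the pictures are not rectified: a ray, as slopes to the right and down, at radius r is drawn at 1 + k1 r^2 times it, then the intrinsics apply), "R" (3x3) and "t" (3): a world point X has camera coordinates R X + t. Camera axes: x right, y down, z forward; pixel columns grow to the right and rows downward; lengths in m; the calibration is good to about 2 mm. A picture is of the moment at which its call begins.
A pose or a line that the arm cannot do raises r.IKError and nothing moves.
- r.hand_in(): hands the job in, once; it reports no verdict.
Readings, each from a call of its own:
- r.read_t(): time.
- r.read_joints(): joint angles.
- r.read_joint_vel(): joint speeds.
- r.read_tau(): joint torques, N m.
- r.read_ee_pos(): TCP position.
- r.read_eef_rot(): TCP orientation.
- r.read_ft_force(): force on the tool from outside, world axes, zero at the start.
- r.read_moment(): the same for the moment, N m.
- r.read_grip_width(): finger opening in m.
Only numpy, scipy, OpenCV 4.12 (cv2) and the standard library are available. Lean on these libraries where they do the work, as an engineer would, in place of code of your own. Each camera call takes 0.05 s, during which the arm holds its last target. There are 200 camera calls.

### The job

Draw the bottom cassette out of the magazine by its blue handle, letting the others come down flat behind it, and slide it level into the microscope's holder, under the guide rails, until it is fully home and the red side catch has sprung in behind it. Push it gently, never ram it; do not knock the microscope's lens and ring light, and leave the other things on the bench, the used cassette included, where they are. Let go of it at the end.

Things in the scene. Friction and masses are not known exactly. Their poses are not given: they have to be found in the camera images.
- magazine: Gravity magazine fixed to the bench: aluminium base block 76 x 78 x 35 mm, two clear side walls (inner faces y = +-29.5 mm), a clear rear wall, an aluminium strip at each front corner; 175 mm tall. Origin: centre of its underside. Its +x points away from its front; parts are drawn out of the front along -x. 1.5 mm play before and behind the 60 mm flanges; the front strips are 46 mm apart.
- magazine_floor (a point): Centre of the magazine's floor, 35 mm above the bench: here rests the origin of the bottom cassette. Axes as the magazine.
- magazine_front (a point): On the magazine's floor, 34.5 mm before its centre: outer face of the front strips. They begin 9 mm above the floor, so only the bottom cassette's flange passes under them. Draw level: the next cassette rides on the drawn one, up to its handle's end, and drops flat only when that has come out 98 mm or more (1 to 6 N); allow 0.4 s. It tips up to 10 degrees on the way.
- cassette_1: Bottom cassette of the stack of four, the one to load; 49 to 98 g, most of it in flange and handle. Origin: centre of its underside. Black flange 60 (x) x 56 (y) x 5 mm; on it a white body with clear lid, 40 mm wide, 60 mm long, up to z = 24 mm, on which the next cassette rests; blue handle: bar 20 mm wide (y), z 8 to 19 mm, from x = -30 to -68 mm, standing out of the magazine's front.
- handle_end (a point): Middle of the front end of cassette_1's handle, axes as the cassette. Free air all round, but the next handle hangs 13 mm above and the stack bars a gripper from straight above: pinch the outer 10 to 13 mm across its 20 mm width with the fingers pointing about 45 degrees forward (+x) and down. A 25 to 35 N grip holds it, drooping 4 degrees at most.
- cassette_2: Second cassette from below, same shape, origin 24 mm higher. It must come down to the magazine's floor.
- cassette_3: Third cassette from below, same shape.
- cassette_4: Top cassette, same shape.
- microscope: Video microscope fixed to the bench. Origin: on the bench below the lens axis. Base plate 275 x 180 x 22 mm (x from -90 to +185 mm); pillar at x = +145 mm, 337 mm tall. Its +x points from its front to the pillar; a cassette slides into the holder along +x, handle last.
- holder_home (a point): On the lens axis, at the height of the holder's floor, 38 mm above the bench: where a home cassette's origin lies (x axes alike) with the stage at mid-travel. The stage with the whole holder is clamped up to 8 mm off along x, unmeasured: feel for its rigid end stop, which the flange meets at home. Sliding takes up to 10 N, then the force jumps: 20 N is enough. Side guides at y = +-29.5 mm, 8 mm tall.
- holder_entry (a point): Front edge of the holder's floor with the stage at mid-travel, 53 mm before holder_home (really up to 8 mm nearer or farther). The floor's first 10 mm are free of catch and rails; the side guides flare out about 5 mm at this entry (1.5 mm play each side behind it). Before it is nothing but the base plate, 16 mm lower.
- rail_start (a point): 15 mm before holder_home (stage at mid-travel): from here on two rails overhang the flange, 46 mm apart, underside 8 mm and top 12 mm above the holder's floor, with an upturned lead-in lip 8 mm long before them. The cassette's body passes between them.
- lens_head: Lens, white ring light (80 mm across, underside 156 mm above the bench, on the lens axis), camera and arm on the pillar. Origin: that of the microscope. Keep off it.
- catch (a joint): Travel of the red sprung catch on the left (+y) of the holder: 0 = sprung in, up to 8 mm pushed outward (+y). Part of the holder. The flange pushes its sloping tooth (43 to 33 mm before the home cassette's centre) aside by about 5 mm, against 2 to 5 N; it springs back to 0 behind the flange's rear edge when the cassette is home.
- used_cassette: A used cassette with brown grain under its lid, same shape, lying on the bench between magazine and microscope. Leave alone.
- amber_bottle: Amber bottle, 60 mm across, 125 mm tall, upright. Leave alone.
- wash_bottle: White wash bottle with a spout, 62 mm across, 182 mm tall. Leave alone.
- sample_jar: Small clear jar with a white cap, 54 mm across, 62 mm tall. Leave alone.
- brush_jar: Glass with brushes, 64 mm across, 150 mm tall. Leave alone.
- petri_dish: Glass dish with grain, 80 mm across, 14 mm tall. Leave alone.

How it is judged:
On the way, in this order (a step that is already met when the one before it is completed fails the run):
1. the bottom cassette is drawn clear of the magazine and the next one has come down onto its floor (x of cassette_1 in the frame of magazine_floor below -0.063 m and z of cassette_2 in the frame of magazine_floor between -0.003 and 0.004 m and x of cassette_2 in the frame of magazine_floor between -0.006 and 0.006 m and y of cassette_2 in the frame of magazine_floor between -0.006 and 0.006 m and angle between each of cassette_2, cassette_3, cassette_4's own z axis and vertical below 0.07 rad and z of cassette_3 in the frame of magazine_floor between 0.021 and 0.028 m and x of cassette_3 in the frame of magazine_floor between -0.006 and 0.006 m and y of cassette_3 in the frame of magazine_floor between -0.006 and 0.006 m and z of cassette_4 in the frame of magazine_floor between 0.045 and 0.052 m and x of cassette_4 in the frame of magazine_floor between -0.006 and 0.006 m and y of cassette_4 in the frame of magazine_floor between -0.006 and 0.006 m), for 0.1 s.
2. the cassette lies level on the floor of the holder, its front in the guides, not yet home (x of cassette_1 in the frame of holder_home between -0.084 and -0.015 m and y of cassette_1 in the frame of holder_home between -0.005 and 0.005 m and z of cassette_1 in the frame of holder_home below 0.005 m and angle between cassette_1's own z axis and vertical below 0.12 rad), for 0.1 s.
At the end, for the whole second after the job is handed in: cassette_1 flat in the holder (12 mm of holder_home along x, 4 mm sideways, 3 mm in height), at rest, catch sprung in behind it (under 1.5 mm); cassettes 2, 3, 4 flat in the magazine, cassette_2 on its floor (4 mm up, 6 mm sideways); bystanders within 20 mm of their places (x of cassette_1 in the frame of holder_home between -0.012 and 0.012 m and y of cassette_1 in the frame of holder_home between -0.004 and 0.004 m and z of cassette_1 in the frame of holder_home between -0.003 and 0.003 m and angle between cassette_1's own z axis and vertical below 0.06 rad and angle between the x axis of cassette_1 and the x axis of holder_home, either way round below 0.08 rad and value of joint catch below 0.0015 m and linear speed of cassette_1 below 0.01 m/s and z of cassette_2 in the frame of magazine_floor between -0.003 and 0.004 m and x of cassette_2 in the frame of magazine_floor between -0.006 and 0.006 m and y of cassette_2 in the frame of magazine_floor between -0.006 and 0.006 m and angle between each of cassette_2, cassette_3, cassette_4's own z axis and vertical below 0.07 rad and z of cassette_3 in the frame of magazine_floor between 0.021 and 0.028 m and x of cassette_3 in the frame of magazine_floor between -0.006 and 0.006 m and y of cassette_3 in the frame of magazine_floor between -0.006 and 0.006 m and z of cassette_4 in the frame of magazine_floor between 0.045 and 0.052 m and x of cassette_4 in the frame of magazine_floor between -0.006 and 0.006 m and y of cassette_4 in the frame of magazine_floor between -0.006 and 0.006 m and distance of each of amber_bottle, wash_bottle, sample_jar, brush_jar, petri_dish, used_cassette from where it was at the start of the episode below 0.02 m); the robot touches nothing.
It fails at once if the lens head or ring light is knocked (contact force between lens_head and anything else above 4 N).
It fails at once if the cassette is rammed into the holder or its end stop (more than 45 N) (contact force between cassette_1 and microscope above 45 N).
It fails at once if a bystander is knocked over or pushed away (distance of any of amber_bottle, wash_bottle, sample_jar, brush_jar, petri_dish, used_cassette from where it was at the start of the episode above 0.03 m or angle between any of amber_bottle, wash_bottle, sample_jar, brush_jar, petri_dish, used_cassette's own z axis and vertical above 0.5 rad).
It also fails if it takes over 56 s, if anything falls off the work surface, if the arm or the gripper's body presses on something with over 40 N, if the wrist force passes 120 N, or if a joint passes its speed limit or range.

## Working session

There is one attempt and no reset: what is moved stays moved. The work goes in short steps, each a Python script; the robot and the scene stay as the last script left them, time stands still between calls to the robot, and variables do not carry over. Pictures are saved under pics/ and viewed, about 8 in all and at most 12, crops included, and the job is handed in when it is done.

```bash
ls; mkdir -p pics; cat > h.py <<'E'
import numpy as np, cv2
def save(c,name): cv2.imwrite('pics/'+name,c['frame'][:,:,::-1])
def ray(c,u,v):
    u=np.atleast_1d(u).astype(float);v=np.atleast_1d(v).astype(float)
    xd=(u-c['cx'])/c['fx'];yd=(v-c['cy'])/c['fy'];x,y=xd.copy(),yd.copy()
    for _ in range(20):
        s=1+c['k1']*(x*x+y*y);x=xd/s;y=yd/s
    return np.stack([x,y,np.ones_like(x)],-1)
def onplane(c,u,v,z):
    R=np.array(c['R']);t=np.array(c['t']);d=ray(c,u,v)@R;o=-R.T@t
    return o+d*((z-o[2])/d[:,2])[:,None]
def cloud(c):
    H,W=c['z_map'].shape;v,u=np.mgrid[:H,:W]
    p=ray(c,u.ravel(),v.ravel())*c['z_map'].reshape(-1,1)
    return ((p-np.array(c['t']))@np.array(c['R'])).reshape(H,W,3)
E
python3 - <<'E'
from station import r
from h import *
import pickle
for n in('scene','top'):
    c=r.camera(n);save(c,n+'0.png');pickle.dump(c,open(n+'0.pkl','wb'))
    print(n,c['fx'],c['k1'],-np.array(c['R']).T@c['t'],np.array(c['R'])[2])
E
```

```text
pics
scene 402.80560364430016 -0.09394112207354136 [0.87503198 0.4818953  1.07246184] [-0.23816511 -0.43645302 -0.86763249]
top 382.3993718495521 -0.0058244981538523016 [0.3433692  0.01068104 1.27221223] [ 0.19556982 -0.01086587 -0.98062958]
```

View pics/scene0.png

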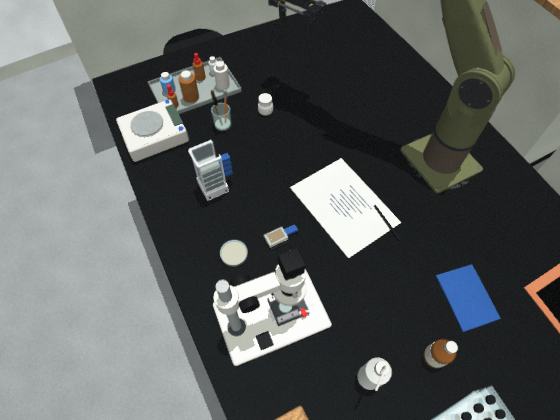

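View pics/top0.png

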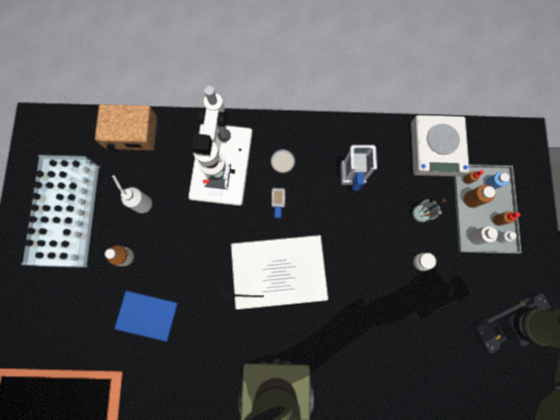

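The top view shows the magazine near (357,165) with its blue handles pointing down the picture towards the robot. The microscope is near (220,165) and the used cassette near (278,200). Next I measure them with depth and colour, and zoom in.

```bash
python3 - <<'E'
from h import *
import pickle
S=pickle.load(open('scene0.pkl','rb'));T=pickle.load(open('top0.pkl','rb'))
a=cv2.resize(T['frame'][80:230,170:400],None,fx=3.4,fy=3.4,interpolation=cv2.INTER_CUBIC)[:, :,::-1]
cv2.imwrite('pics/t1.png',a)
b=cv2.resize(S['frame'][225:365,180:360],None,fx=4.2,fy=4.2,interpolation=cv2.INTER_CUBIC)[:,:,::-1]
cv2.imwrite('pics/s1.png',b)
for n,c in(('S',S),('T',T)):
    P=cloud(c);f=c['frame'].astype(int);z=P[...,2];ok=c['z_map']>0
    print(n,'depth valid',ok.mean(),'table z',np.median(z[ok&(f.sum(2)<60)]))
    reg=(P[...,0]>.35)&(P[...,0]<1)&(P[...,1]>.05)&(P[...,1]<.5)&ok
    m=reg&(z>.012)&(z<.031)&(f.min(2)>120)
    k,l,st,ce=cv2.connectedComponentsWithStats(m.astype('uint8'));i=1+np.argmax(st[1:,4])
    q=P[l==i];print(' base rect',st[i,4],np.median(q[:,2]),cv2.minAreaRect(onplane(c,*np.nonzero(l==i)[::-1],.022)[:,:2].astype('f4')))
    m=reg&(f[...,0]>130)&(f[...,1]<70)&(f[...,2]<70);print(' red',m.sum(),P[m].mean(0))
    # ring/lens top etc
    reg=(P[...,0]>.35)&(P[...,0]<1)&(P[...,1]>-.4)&(P[...,1]<0.05)&ok
    m=reg&(f[...,2]>100)&(f[...,0]<90)&(f[...,2]>1.5*f[...,1])
    k,l,st,ce=cv2.connectedComponentsWithStats(m.astype('uint8'))
    for i in range(1,k):
        if st[i,4]>8: q=P[l==i];print(' blue',st[i],q.mean(0).round(4),q.min(0).round(4),q.max(0).round(4))
    m=reg&(z>.03)&(P[...,1]<-.08)&(P[...,1]>-.33)&(P[...,0]>.5)
    for lo in(.165,.13,.1,.03):
        q=P[m&(z>lo)]
        if len(q)>5: print(' mag z>',lo,len(q),cv2.minAreaRect(q[:,:2].astype('f4')),q[:,2].max())
E
```

```text
S depth valid 0.9959821428571428 table z 0.0006798804225346333
 base rect 3606 0.02196780810936068 ((0.7505785822868347, 0.21162232756614685), (0.17771637439727783, 0.2739218473434448), 84.38667297363281)
 red 18 [0.67864727 0.25399683 0.04552206]
 blue [221 153  11  22 122] [ 0.6727 -0.2428  0.099 ] [ 0.6606 -0.2566  0.0491] [ 0.6848 -0.2343  0.132 ]
 blue [284 225  14   9  82] [0.5834 0.0079 0.0178] [ 0.5598 -0.0124 -0.0026] [0.6033 0.0188 0.0223]
 mag z> 0.165 246 ((0.7305995225906372, -0.2461613118648529), (0.07425269484519958, 0.07767010480165482), 1.0693011283874512) 0.18036767045877253
 mag z> 0.13 661 ((0.7186897993087769, -0.24651740491390228), (0.09788205474615097, 0.07765901833772659), 1.4257009029388428) 0.18036767045877253
 mag z> 0.1 991 ((0.7136220335960388, -0.2466435581445694), (0.10802088677883148, 0.07765901833772659), 1.4257007837295532) 0.18036767045877253
 mag z> 0.03 1502 ((0.713595986366272, -0.24559704959392548), (0.10802088677883148, 0.07975266873836517), 1.4257007837295532) 0.18036767045877253
T depth valid 0.9959013605442177 table z 0.0023904083322290734
 
[... 266 characters left out ...]
.7004 -0.2357  0.1317]
 blue [274 207   8  11  74] [0.5844 0.0071 0.0168] [ 0.5667 -0.0042 -0.0046] [0.6025 0.0193 0.0236]
 mag z> 0.165 207 ((0.7303283214569092, -0.2446325719356537), (0.07262655347585678, 0.0742909386754036), 1.6285988092422485) 0.17997808567862422
 mag z> 0.13 527 ((0.7248215675354004, -0.2447856366634369), (0.08363410830497742, 0.07429544627666473), 1.6466518640518188) 0.17997808567862422
 mag z> 0.1 852 ((0.7136163711547852, -0.2451077401638031), (0.10605394095182419, 0.07429544627666473), 1.6466517448425293) 0.17997808567862422
 mag z> 0.03 1119 ((0.7132082581520081, -0.2446373999118805), (0.1068427562713623, 0.07741124927997589), 1.646652102470398) 0.17997808567862422
```

View pics/t1.png

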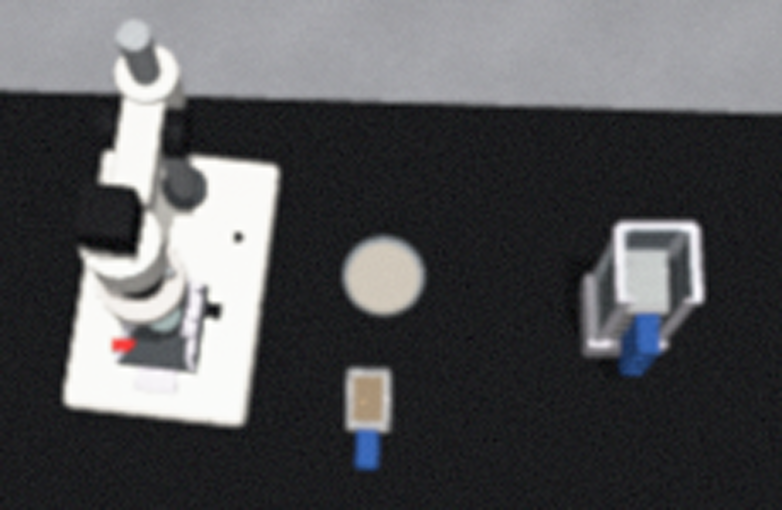

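View pics/s1.png

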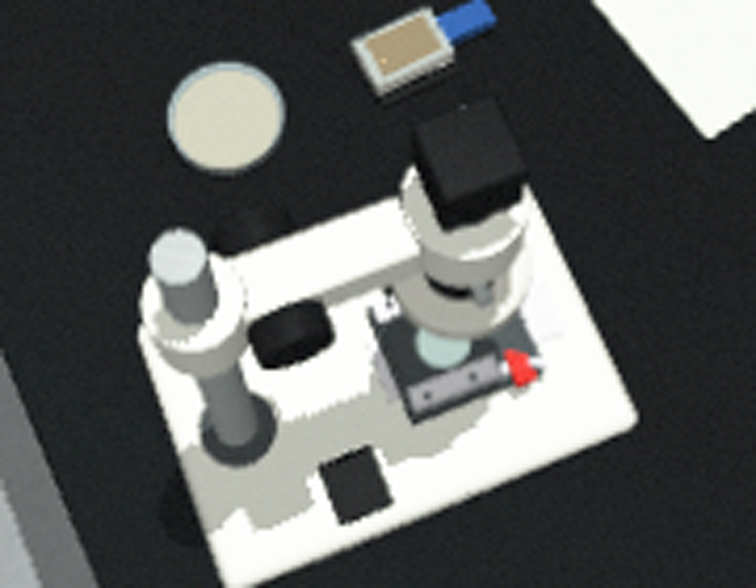

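Base-plate rect 178x274 mm (given 180x275) and magazine 74x78 mm fit the sizes given. The handle's end is at x≈0.660, as expected. The microscope has yaw ≈ -5.4° with its origin ≈ (0.702, 0.214), and the magazine has yaw ≈ 1.35°. I go to the pre-grasp now.

```bash
cat >> h.py <<'E'
MAG=np.array([.7287,-.2454]);MY=0.0235;MIC=np.array([.7017,.214]);MICY=-0.0942;P0=0.70
def tcp(cx,cy,cz,yaw,pitch=P0,gx=-.062,gz=.0135,d=.019):
    """TCP pose for a cassette whose origin is at cx,cy,cz with given yaw, held at (gx,gz) of its handle"""
    c,s=np.cos(yaw),np.sin(yaw);dx=gx+d*np.cos(pitch);dz=gz-d*np.sin(pitch)
    return [cx+c*dx,cy+s*dx,cz+dz]
def at(o,yaw,x,y=0.): c,s=np.cos(yaw),np.sin(yaw);return o[0]+c*x-s*y,o[1]+s*x+c*y
E
python3 - <<'E'
from station import r
from h import *
print(r.tcp_to_grasp)
q0=np.array(r.read_joints())
g=tcp(*at(MAG,MY,0),.035,MY);pre=tcp(*at(MAG,MY,-.09),.035+.05,MY)
for roll in(0,np.pi):
  for p in(pre,g): print(roll,np.round(p,3),np.round(r.ik(p,[roll,P0,MY]),2) if r.ik(p,[roll,P0,MY]) is not None else None)
  for x in(-.12,-.05,0):
    w=tcp(*at(MIC,MICY,x),.038,MICY);k=r.ik(w,[roll,P0,MICY]);print(' mic',x,None if k is None else np.round(k,2))
E
```

```text
0.0187
0 [ 0.591 -0.249  0.086] [ 1.2   1.41 -1.26  2.25  2.59  0.92  0.08]
0 [ 0.681 -0.247  0.036] [ 1.1   1.52 -1.26  2.01  2.57  0.87  0.2 ]
 mic -0.12 [-0.34  1.32 -0.83  2.36  2.19  1.72 -1.33]
 mic -0.05 [-0.21  1.29 -0.83  2.21  2.28  1.58 -1.12]
 mic 0 [-0.14  1.28 -0.83  2.1   2.31  1.47 -0.99]
3.141592653589793 [ 0.591 -0.249  0.086] [ 1.03  1.17 -0.83  2.26  3.    0.8   2.62]
3.141592653589793 [ 0.681 -0.247  0.036] [ 0.81  1.2  -0.62  2.03  3.15  0.7   2.36]
 mic -0.12 [-0.34  1.32 -0.83  2.36  2.19  1.72  1.81]
 mic -0.05 [-0.33  1.21 -0.62  2.22  2.28  1.42  1.86]
 mic 0 [-0.38  1.15 -0.41  2.11  2.34  1.18  1.83]
```

```bash
python3 - <<'E'
from station import r
from h import *
r.move_to(tcp(*at(MAG,MY,-.09),.085,MY),[0,P0,MY])
r.line_to(tcp(*at(MAG,MY,-.04),.035,MY),velocity=.12)
T=r.camera('top');S=r.camera('scene')
a=cv2.resize(T['frame'][130:270,290:450],None,fx=2.8,fy=2.8,interpolation=2);b=cv2.resize(S['frame'][90:230,150:310],None,fx=2.4*1.166,fy=2.8,interpolation=2)
cv2.imwrite('pics/g1.png',cv2.resize(np.hstack([a,b])[:,:,::-1],(800,350)))
print(r.read_t(),r.read_ee_pos(),r.read_eef_rot(),r.read_ft_force(),np.round(r.read_joints(),2))
E
```

```text
3.025 [ 0.64097774 -0.24742857  0.03690428] [-2.81047485e-04  6.99507043e-01  2.37186398e-02] [-0.23434297 -0.94670671  0.76849548] [ 1.14  1.5  -1.21  2.11  2.63  0.89  0.12]
```

View pics/g1.png

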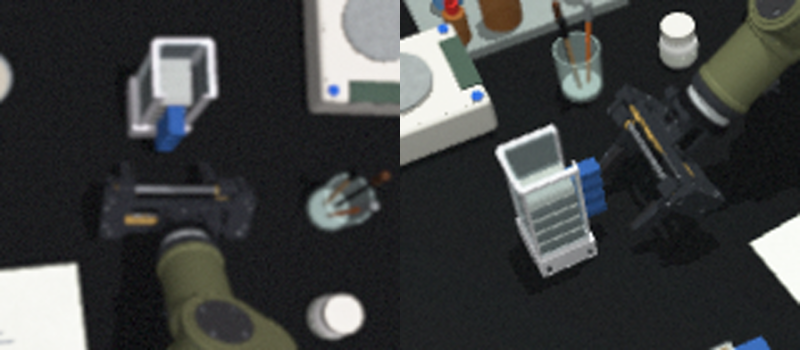

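The open fingers straddle the handle line: tips at about (130,165) and (208,170), handle at about (167,140). The brush jar and magazine are clear. I advance and grip.

```bash
python3 - <<'E'
from station import r
from h import *
r.line_to(tcp(*at(MAG,MY,0),.035,MY),velocity=.06)
print('in',r.read_ft_force())
r.grip(0.0)
print(r.read_t(),r.read_grip_width(),r.read_ft_force(),r.read_ee_pos())
r.line_to(tcp(*at(MAG,MY,-.012),.035,MY),velocity=.04)
print('12mm',r.read_grip_width(),r.read_ft_force())
E
```

```text
in [ 0.14869314 -0.13917085 -0.28158534]
4.8833 0.019461176965047212 [ 0.03884337  0.82168629 -0.14095459] [ 0.68124253 -0.24651385  0.03623983]
12mm 0.019806472925275206 [-1.24997888  0.05925192  1.1590704 ]
```

```bash
python3 - <<'E'
from station import r
from h import *
for x in(-.04,-.07,-.09,-.110):
    r.line_to(tcp(*at(MAG,MY,x),.035,MY),velocity=.06);print(x,r.read_grip_width(),np.round(r.read_ft_force(),2))
r.wait(.6)
T=r.camera('top');S=r.camera('scene')
a=cv2.resize(T['frame'][130:250,300:420],(400,400),interpolation=2);b=cv2.resize(S['frame'][120:220,170:270],(400,400),interpolation=2)
cv2.imwrite('pics/d1.png',np.hstack([a,b])[:,:,::-1])
print(r.read_t(),r.read_ee_pos(),r.read_ft_force())
P=cloud(S);f=S['frame'].astype(int)
m=(f[...,2]>100)&(f[...,0]<90)&(f[...,2]>1.5*f[...,1])&(P[...,1]<-.15)&(P[...,0]>.4)
k,l,st,ce=cv2.connectedComponentsWithStats(m.astype('uint8'))
for i in range(1,k):
    if st[i,4]>6: q=P[l==i];print(st[i],q.mean(0).round(3),q.min(0).round(3),q.max(0).round(3))
E
```

```text
-0.04 0.019294820899371255 [-0.85  0.52  1.34]
-0.07 0.019725206172999776 [-1.27  0.57 -3.4 ]
-0.09 0.01932584412833955 [-0.82 -0.94 -2.02]
-0.11 0.01966295441364107 [ 0.51 -1.06 -1.48]
8.2667 [ 0.5712774  -0.24908359  0.03626563] [-0.2470084  -0.08284525 -1.39721436]
[166 100   3   3   8] [ 0.744 -0.609  0.067] [ 0.74  -0.618  0.064] [ 0.748 -0.602  0.07 ]
[179 127   4   3  11] [ 0.744 -0.47   0.066] [ 0.738 -0.478  0.063] [ 0.749 -0.464  0.07 ]
[251 154  12  10  62] [ 0.57  -0.25   0.053] [ 0.551 -0.3   -0.001] [ 0.588 -0.237  0.059]
[222 158   9  12  65] [ 0.673 -0.245  0.094] [ 0.661 -0.258  0.073] [ 0.686 -0.235  0.107]
[225 169   8   6  24] [ 0.671 -0.244  0.053] [ 0.647 -0.281 -0.   ] [ 0.684 -0.237  0.068]
```

View pics/d1.png

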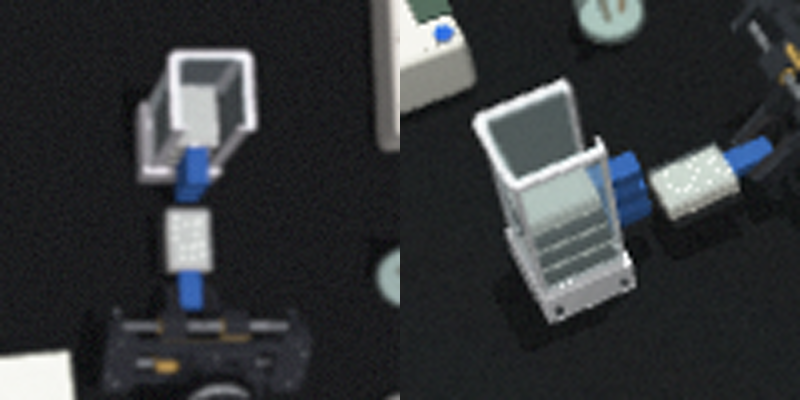

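The cassette is drawn clear, at about (190,240) in the left half, and its handle is held. The three others sit flat with their handles stacked at about (625,190). I lift it, carry it across to the holder, and check tilt and alignment there.

```bash
cat >> h.py <<'E'
def lid(c,cx,cy,zr):
    """plane fit + rect of cassette top near cx,cy"""
    P=cloud(c);f=c['frame'].astype(int)
    m=(np.abs(P[...,0]-cx)<.055)&(np.abs(P[...,1]-cy)<.04)&(P[...,2]>zr[0])&(P[...,2]<zr[1])&(f.min(2)>95)
    k,l,st,ce=cv2.connectedComponentsWithStats(m.astype('uint8'));i=1+np.argmax(st[1:,4]);q=P[l==i]
    A=np.c_[q[:,:2]-q[:,:2].mean(0),np.ones(len(q))];s=np.linalg.lstsq(A,q[:,2],rcond=None)[0]
    return len(q),q.mean(0).round(4),'slope',s[:2].round(3),cv2.minAreaRect(q[:,:2].astype('f4'))
E
python3 - <<'E'
from station import r
from h import *
r.line_to(tcp(*at(MAG,MY,-.11),.105,MY),velocity=.12)
for n in('top','scene'): print(n,lid(r.camera(n),*at(MAG,MY,-.11),(.1,.15)))
r.line_to(tcp(*at(MIC,MICY,-.112),.105,MICY),rotation=[0,P0,MICY],velocity=.12)
r.line_to(tcp(*at(MIC,MICY,-.112),.070,MICY),velocity=.1)
import pickle
for n in('top','scene'):
    c=r.camera(n);pickle.dump(c,open(n+'1.pkl','wb'));print(n,lid(c,*at(MIC,MICY,-.112),(.075,.115)))
    a=c['frame'][130:230,180:265] if n=='top' else c['frame'][250:350,245:345]
    cv2.imwrite(f'pics/{n}e.png',cv2.resize(a,None,fx=4,fy=4,interpolation=2)[:,:,::-1])
a=cv2.imread('pics/tope.png');b=cv2.imread('pics/scenee.png');cv2.imwrite('pics/e1.png',np.hstack([a,b]))
print(at(MIC,MICY,-.112),r.read_t(),r.read_ee_pos(),r.read_ft_force(),r.read_moment())
E
```

```text
top (278, array([ 0.6163, -0.2479,  0.1254]), 'slope', array([0.003, 0.077]), ((0.6169207096099854, -0.2505761384963989), (0.05992906540632248, 0.048076581209897995), 2.7636141777038574))
scene (268, array([ 0.6194, -0.2429,  0.1244]), 'slope', array([-0.037, -0.151]), ((0.6181808710098267, -0.2469753623008728), (0.0433739610016346, 0.06076081842184067), 89.47169494628906))Traceback (most recent call last):
  File "<stdin>", line 5, in <module>
station.IKError: the arm cannot follow that straight line within its joint ranges
```

```bash
python3 - <<'E'
from station import r
from h import *
print(np.round(r.read_joints(),2))
s=np.array(tcp(*at(MAG,MY,-.11),.105,MY));e=np.array(tcp(*at(MIC,MICY,-.112),.105,MICY))
for dz in(0,.06):
  for f in(.2,.4,.6,.8,1):
    k=r.ik(s+(e-s)*f+[0,0,dz],[0,P0,MY+(MICY-MY)*f]);print(dz,f,None if k is None else np.round(k,2))
E
```

```text
[ 1.23  1.37 -1.27  2.3   2.56  0.93  0.06]
0 0.2 [ 1.    1.42 -1.34  2.48  2.56  1.33 -0.14]
0 0.4 None
0 0.6 None
0 0.8 [ 0.04  1.38 -1.26  2.53  2.19  1.97 -0.97]
0 1 [-0.16  1.36 -1.26  2.37  2.08  1.96 -1.03]
0.06 0.2 [ 1.01  1.27 -1.41  2.48  2.43  1.25 -0.18]
0.06 0.4 None
0.06 0.6 None
0.06 0.8 [ 0.09  1.28 -1.44  2.52  2.04  1.96 -0.88]
0.06 1 [-0.11  1.3  -1.44  2.37  1.97  2.01 -0.93]
```

```bash
python3 - <<'E'
from station import r
from h import *
s=np.array(tcp(*at(MAG,MY,-.11),.105,MY));e=np.array(tcp(*at(MIC,MICY,-.112),.105,MICY))
def go(f,dx): r.line_to(s+(e-s)*f+[dx,0,0],rotation=[0,P0,MY+(MICY-MY)*f],velocity=.12)
for f,dx in((.22,0.01),(.5,.09),(.75,.04),(1,0)):
    try: go(f,dx);print(f,'ok',np.round(r.read_joints(),2))
    except r.IKError as x: print(f,x);break
else:
  r.line_to(tcp(*at(MIC,MICY,-.112),.070,MICY),velocity=.1)
  import pickle
  for n in('top','scene'):
    c=r.camera(n);pickle.dump(c,open(n+'1.pkl','wb'));print(n,lid(c,*at(MIC,MICY,-.112),(.075,.115)))
    a=c['frame'][130:230,180:265] if n=='top' else c['frame'][250:350,245:345]
    cv2.imwrite(f'pics/{n}e.png',cv2.resize(a,None,fx=4,fy=4,interpolation=2)[:,:,::-1])
  a=cv2.imread('pics/tope.png');b=cv2.imread('pics/scenee.png');cv2.imwrite('pics/e1.png',np.hstack([a,b]))
  print(at(MIC,MICY,-.112),r.read_t(),r.read_ee_pos(),r.read_ft_force(),r.read_moment())
E
```

```text
0.22 ok [ 0.97  1.42 -1.34  2.46  2.56  1.34 -0.16]
0.5 ok [ 0.59  1.44 -1.37  2.34  2.46  1.57 -0.31]
0.75 ok [ 0.22  1.46 -1.41  2.44  2.3   1.95 -0.64]
1 ok [-0.13  1.43 -1.36  2.37  2.1   2.06 -0.95]
top (266, array([0.5889, 0.223 , 0.0914]), 'slope', array([0.005, 0.069]), ((0.5896356105804443, 0.22405004501342773), (0.04173141345381737, 0.06223221495747566), 85.58464813232422))
scene (400, array([0.5914, 0.2256, 0.0915]), 'slope', array([-0.054, -0.039]), ((0.5873304605484009, 0.22191408276557922), (0.047429949045181274, 0.06590863317251205), 84.1677474975586))
(np.float64(0.5901965564884011), np.float64(0.22453480351291305)) 14.6083 [0.54310624 0.22902756 0.07182918] [ 0.24079614  0.16997219 -0.94953202] [ 0.12569265  0.78513855 -0.00917612]
```

View pics/e1.png

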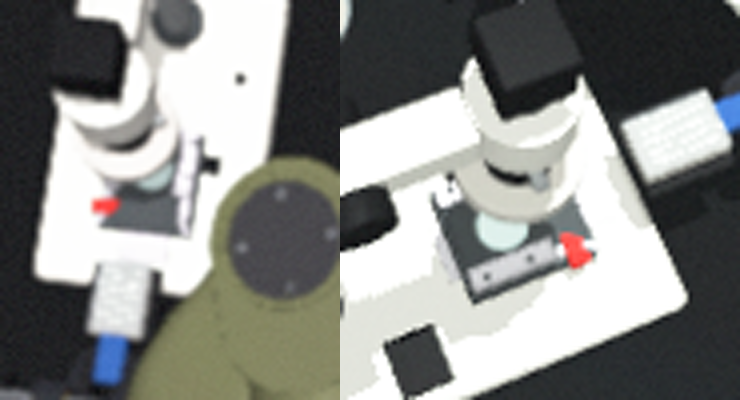

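In the top half the cassette is at about (122,300). The dark holder floor's front edge runs (105,225) to (180,235), with the red catch at (105,206). I measure the dark floor in the microscope frame with both cameras.

```bash
python3 - <<'E'
from h import *
import pickle
c,s=np.cos(MICY),np.sin(MICY);Rm=np.array([[c,s],[-s,c]])
for n in('top','scene'):
    C=pickle.load(open(n+'1.pkl','rb'));f=C['frame'].astype(int);P=cloud(C)
    H,W=f.shape[:2];v,u=np.mgrid[:H,:W];G=onplane(C,u.ravel(),v.ravel(),.038)[:,:2];L=((G-MIC)@Rm.T).reshape(H,W,2)
    Gb=onplane(C,u.ravel(),v.ravel(),.046)[:,:2];Lb=((Gb-MIC)@Rm.T).reshape(H,W,2)
    lum=f.mean(2)
    # luminance map in microscope frame at floor height: profile lines
    reg=(np.abs(L[...,0]+.02)<.045)&(np.abs(L[...,1])<.045)
    d=reg&(lum<110)&(np.abs(P[...,2]-.038)<.008)
    q=L[d];print(n,'dark',d.sum(),np.percentile(q,[1,50,99],axis=0).round(4).tolist(), 'z',np.median(P[d][:,2]))
    for x0 in np.arange(-.056,-.02,.004):
        w=d&(np.abs(L[...,0]-x0)<.002); 
        if w.sum()>2: print('  x',x0.round(3),'y floor',L[w][:,1].min().round(4),L[w][:,1].max().round(4))
    for y0 in(-.02,-.01,0,.01,.02):
        w=d&(np.abs(L[...,1]-y0)<.003); 
        if w.sum()>2: print('  y',y0,'x front',L[w][:,0].min().round(4))
    red=(f[...,0]>130)&(f[...,1]<70)&(f[...,2]<70)&(np.abs(L[...,1])<.08)&(np.abs(L[...,0])<.08)
    print('  red',Lb[red].min(0).round(4),Lb[red].max(0).round(4),np.median(P[red][:,2]))
    g=(lum>110)&(P[...,2]>.0415)&(P[...,2]<.056)&(np.abs(L[...,0]+.03)<.04)&(np.abs(L[...,1])<.06)
    for sg in(1,-1):
        w=g&(L[...,1]*sg>.015)&~red
        if w.sum()>3:print('  guide',sg,w.sum(),np.percentile(Lb[w],[2,50,98],axis=0).round(4).tolist())
E
```

```text
top dark 165 [[-0.0417, -0.0421], [-0.0242, -0.0007], [0.0219, 0.0254]] z 0.03759770120889129
  x -0.04 y floor -0.0268 0.0268
  x -0.036 y floor -0.0263 0.0274
  x -0.032 y floor -0.0225 0.0246
  x -0.028 y floor -0.0253 0.0219
  x -0.024 y floor -0.0243 0.0191
  y -0.02 x front -0.0404
  y -0.01 x front -0.0416
  y 0 x front -0.0395
  y 0.01 x front -0.0407
  y 0.02 x front -0.0419
  red [-0.0289  0.024 ] [-0.0273  0.0371] 0.04186489459578858
  guide 1 37 [[-0.0438, 0.0242], [-0.0264, 0.0333], [-0.0076, 0.0438]]
  guide -1 42 [[-0.0413, -0.0381], [-0.009, -0.0316], [0.0073, -0.0236]]
scene dark 66 [[-0.0222, -0.0199], [-0.0056, 0.0155], [0.0248, 0.039]] z 0.037292848972761306
  y 0.01 x front -0.0229
  red [-0.0289  0.0373] [-0.0217  0.0431] 0.03981574971915919
  guide 1 115 [[-0.0436, 0.0199], [-0.0152, 0.0295], [0.0097, 0.0415]]
```

The top view puts the floor centred at y≈0 (±27 mm) with its front edge at x≈-0.042. The red catch at ≈-0.028 agrees that the stage is clamped about +8 to +10 mm. The cassette is level and its yaw matches. I set its front on the entry floor and feel for contact.

```bash
python3 - <<'E'
from station import r
from h import *
def F(): return np.mean([r.read_ft_force() for _ in range(5)],0)
r.line_to(tcp(*at(MIC,MICY,-.066),.056,MICY),velocity=.08)
r.wait(.2);b=F();print('base',b.round(2))
z=.056
while z>.0345:
    z-=.001 if z<.0435 else .003
    r.line_to(tcp(*at(MIC,MICY,-.066),z,MICY),velocity=.03);d=F()-b
    if z<.044: print(round(z,4),d.round(2),np.round(r.read_moment(),2))
    if d[2]>2.5 or np.abs(d).max()>8: break
r.wait(.2);print(r.read_t(),F()-b,r.read_ee_pos(),r.read_grip_width())
import pickle
for n in('top','scene'):
    c=r.camera(n);pickle.dump(c,open(n+'2.pkl','wb'));print(n,lid(c,*at(MIC,MICY,-.066),(.05,.08)))
    a=c['frame'][130:230,180:265] if n=='top' else c['frame'][250:350,245:345]
    cv2.imwrite(f'pics/{n}e.png',cv2.resize(a,None,fx=4,fy=4,interpolation=2)[:,:,::-1])
a=cv2.imread('pics/tope.png');b=cv2.imread('pics/scenee.png');cv2.imwrite('pics/e2.png',np.hstack([a,b]))
E
```

```text
base [ 0.26 -0.18 -1.89]
0.044 [-0.4  -0.08 -0.48] [ 0.16  0.73 -0.03]
0.041 [-0.22  1.03  1.  ] [0.14 0.78 0.01]
0.04 [-0.12  0.12  0.82] [0.15 0.74 0.01]
0.039 [-0.2   0.53  2.04] [0.12 0.49 0.01]
0.038 [-0.67  0.84  3.21] [0.09 0.23 0.02]
17.7583 [ 1.13795797 -0.40127533  3.63762577] [0.58888287 0.22474593 0.03948792] 0.019581709693276463
top (246, array([0.6349, 0.2194, 0.0613]), 'slope', array([0.018, 0.035]), ((0.6359708309173584, 0.22054293751716614), (0.041225217282772064, 0.0613165982067585), 84.26849365234375))
scene (317, array([0.6324, 0.2241, 0.0612]), 'slope', array([-0.018, -0.033]), ((0.6346287131309509, 0.22043515741825104), (0.04190755635499954, 0.061796385794878006), 85.31456756591797))
```

View pics/e2.png

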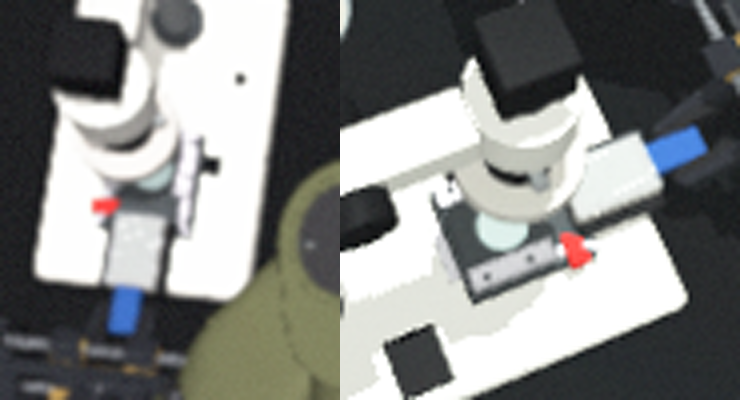

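The cassette touches the floor at z≈0.0385, at about (137,245) in the left half. Its front is centred between the guides and its rear is just ahead of the gripper. I slide it in with a force watch.

```bash
python3 - <<'E'
from station import r
from h import *
c,s=np.cos(MICY),np.sin(MICY)
def F():
    f=np.mean([r.read_ft_force() for _ in range(3)],0)-np.array([.26,-.18,-1.9]);return np.array([c*f[0]+s*f[1],-s*f[0]+c*f[1],f[2]])
x,y,z=-.066,0.,.0385;lim=14
while x<.016:
    x+=.002 if x<-.006 else .001
    r.line_to(tcp(*at(MIC,MICY,x,y),z,MICY),velocity=.04 if x<-.006 else .02);f=F()
    print(round(x,4),round(y*1e3,2),round(z*1e3,1),f.round(1))
    if abs(f[1])>4: y+=np.sign(f[1])*.0005
    if f[2]>7: z+=.0005
    if f[2]<-5: z-=.0005
    if f[0]<-lim or abs(f[1])>14: break
print(r.read_t(),F().round(2),r.read_grip_width(),r.read_ee_pos())
E
```

```text
-0.064 0.0 38.5 [ 0.3 -0.8  2.6]
-0.062 0.0 38.5 [-0.7 -0.3  3. ]
-0.06 0.0 38.5 [-1.1 -2.5  3.7]
-0.058 0.0 38.5 [-1.4 -3.8  3.4]
-0.056 0.0 38.5 [-3.  -3.8  3.1]
-0.054 0.0 38.5 [-0.3 -3.9  3. ]
-0.052 0.0 38.5 [ 1.5 -4.   2.2]
-0.05 0.0 38.5 [ 0.7 -2.9  2.2]
-0.048 0.0 38.5 [ 0.7 -3.9  3.2]
-0.046 0.0 38.5 [ 0.6 -3.8  1.5]
-0.044 0.0 38.5 [ 1.3 -3.8  2.7]
-0.042 0.0 38.5 [ 1.  -3.7  1.7]
-0.04 0.0 38.5 [ 0.9 -3.1  1.8]
-0.038 0.0 38.5 [ 0.4 -4.   2.9]
-0.036 0.0 38.5 [ 0.9 -4.2  2.1]
-0.034 -0.5 38.5 [-0.3 -3.4  2.3]
-0.032 -0.5 38.5 [ 0.7 -3.8  3.3]
-0.03 -0.5 38.5 [-0.3 -4.1  3. ]
-0.028 -1.0 38.5 [ 0.6 -2.8  1.3]
-0.026 -1.0 38.5 [ 1.1 -2.6  2.4]
-0.024 -1.0 38.5 [ 1.1 -3.3  2.5]
-0.022 -1.0 38.5 [ 0.8 -3.5  2.8]
-0.02 -1.0 38.5 [ 1.4 -3.6  2.6]
-0.018 -1.0 38.5 [ 0.7 -2.4  2.1]
-0.016 -1.0 38.5 [ 1.8 -3.2  2.7]
-0.014 -1.0 38.5 [ 0.8 -2.6  1.3]
-0.012 -1.0 38.5 [ 0.6 -3.8  2.2]
-0.01 -1.0 38.5 [-0.  -3.3  2.3]
-0.008 -1.0 38.5 [ 0.8 -3.2  2.4]
-0.006 -1.0 38.5 [ 1.6 -3.   3.2]
-0.005 -1.0 38.5 [-0.1 -4.   2.6]
-0.004 -1.0 38.5 [-0.8 -3.3  2.6]
-0.003 -1.0 38.5 [ 0.3 -3.4  1.9]
-0.002 -1.0 38.5 [-0.4 -4.2  2.2]
-0.001 -1.5 38.5 [ 0.6 -3.9  2.1]
0.0 -1.5 38.5 [-0.7 -3.8  2.3]
0.001 -1.5 38.5 [-0.6 -3.6  2.7]
0.002 -1.5 38.5 [-0.9 -4.4  2.6]
0.003 -2.0 38.5 [-0.1 -2.9  2.1]
0.004 -2.0 38.5 [-0.2 -2.6  2.5]
0.005 -2.0 38.5 [-0.9 -1.5  1.6]
0.006 -2.0 38.5 [-2.3 -2.7  2.7]
0.007 -2.0 38.5 [-5.5 -4.1  4.9]
0.008 -2.5 38.5 [-9.4 -4.3  6.5]
0.009 -3.0 38.5 [-13.8  -4.3   8.8]
0.01 -3.5 39.0 [-16.   -3.6   7.6]
29.3583 [-16.04  -3.62   7.63] 0.019119589962807264 [0.66067393 0.21599706 0.03947559]
```

The force jumped from x≈0.006, which looks like the end stop. I press to 20 N and look at the catch before letting go.

```bash
python3 - <<'E'
from station import r
from h import *
c,s=np.cos(MICY),np.sin(MICY)
def F():
    f=np.mean([r.read_ft_force() for _ in range(3)],0)-np.array([.26,-.18,-1.9]);return np.array([c*f[0]+s*f[1],-s*f[0]+c*f[1],f[2]])
x,y,z=.010,-.0025,.039
while x<.013:
    x+=.001
    r.line_to(tcp(*at(MIC,MICY,x,y),z,MICY),velocity=.02);r.wait(.1);f=F();print(round(x,4),f.round(1),np.round(r.read_ee_pos(),4))
    if f[0]<-20: break
import pickle
for n in('top','scene'):
    C=r.camera(n);pickle.dump(C,open(n+'3.pkl','wb'));f=C['frame'].astype(int);P=cloud(C)
    m=(f[...,0]>130)&(f[...,1]<70)&(f[...,2]<70)
    u,v=np.nonzero(m)[::-1];G=(onplane(C,u,v,.046)[:,:2]-MIC)@np.array([[c,-s],[s,c]])
    w=(abs(G)<.08).all(1);print(n,'red n',w.sum(),G[w].min(0).round(4),G[w].max(0).round(4))
    a=C['frame'][160:220,190:250] if n=='top' else C['frame'][285:345,280:340]
    cv2.imwrite(f'pics/{n}e.png',cv2.resize(a,(400,400),interpolation=2)[:,:,::-1])
a=cv2.imread('pics/tope.png');b=cv2.imread('pics/scenee.png');cv2.imwrite('pics/e3.png',np.hstack([a,b]))
print(r.read_t())
E
```

```text
0.011 [-20.7  -7.7  12. ] [0.661  0.2163 0.0394]
top red n 3 [-0.0273  0.0212] [-0.0235  0.0245]
scene red n 5 [-0.0289  0.0256] [-0.0217  0.0431]
29.8083
```

View pics/e3.png

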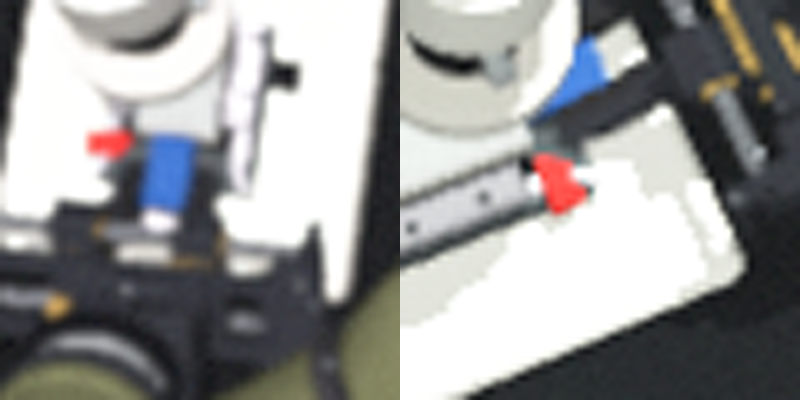

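```bash
python3 - <<'E'
from h import *
import pickle
for n in('top','scene'):
    for i in '0123':
        C=pickle.load(open(n+i+'.pkl','rb'));f=C['frame'].astype(float)
        g=np.clip(f[...,0]-np.maximum(f[...,1],f[...,2])-30,0,None)
        w=g[180:190,190:220] if n=='top' else g[300:325,310:330]
        v,u=np.mgrid[:w.shape[0],:w.shape[1]];print(n,i,w.sum().round(),(w*u).sum()/w.sum(),(w*v).sum()/w.sum(), [int(x) for x in w.sum(0)][8:24])
C=pickle.load(open('top3.pkl','rb'));print(lid(C,*at(MIC,MICY,.0),(.05,.075)))
E
```

```text
top 0 2496.0 15.815705128205128 1.0793269230769231 [0, 0, 0, 0, 4, 263, 395, 424, 464, 469, 341, 136, 0, 0, 0, 0]
top 1 2554.0 15.937744714173846 1.0943617854346124 [0, 0, 0, 0, 0, 238, 388, 413, 478, 495, 377, 165, 0, 0, 0, 0]
top 2 2507.0 15.90027921818907 1.0801755085759872 [0, 0, 0, 0, 0, 237, 386, 410, 482, 489, 355, 148, 0, 0, 0, 0]
top 3 2535.0 16.045364891518737 1.0986193293885602 [0, 0, 0, 0, 0, 211, 369, 391, 467, 501, 412, 184, 0, 0, 0, 0]
scene 0 0.0 nan nan [0, 0, 0, 0, 0, 0, 0, 0, 0, 0, 0, 0]
scene 1 0.0 nan nan [0, 0, 0, 0, 0, 0, 0, 0, 0, 0, 0, 0]
scene 2 0.0 nan nan [0, 0, 0, 0, 0, 0, 0, 0, 0, 0, 0, 0]
scene 3 0.0 nan nan [0, 0, 0, 0, 0, 0, 0, 0, 0, 0, 0, 0]
(109, array([0.691 , 0.2038, 0.059 ]), 'slope', array([0.029, 0.198]), ((0.689467191696167, 0.20314690470695496), (0.03064851649105549, 0.057837024331092834), 34.840816497802734))<stdin>:8: RuntimeWarning: invalid value encountered in scalar divide
```

In the top view the catch sits where it was at the start (centroid within 0.2 px, where 5 mm would be about 1.6 px), so it has sprung in. I relax, open a little, back off along the fingers and check again.

```bash
python3 - <<'E'
from station import r
from h import *
p=np.array(r.read_ee_pos());c,s=np.cos(MICY),np.sin(MICY)
p0=np.array(tcp(*at(MIC,MICY,.0095,-.0015),.0388,MICY));r.line_to(p0,velocity=.03);print(np.round(r.read_ft_force(),1))
r.grip(.028);r.wait(.2);print('open',r.read_grip_width(),np.round(r.read_ft_force(),1))
b=np.array([-c*np.cos(P0),-s*np.cos(P0),np.sin(P0)])
r.line_to(p0+.09*b,velocity=.08);r.wait(.2)
print(np.round(r.read_ft_force(),1),r.read_t())
import pickle
for n in('top','scene'):
    C=r.camera(n);pickle.dump(C,open(n+'4.pkl','wb'));f=C['frame'].astype(float)
    if n=='top':
        g=np.clip(f[...,0]-np.maximum(f[...,1],f[...,2])-30,0,None)[180:190,190:220];v,u=np.mgrid[:10,:30];print((g*u).sum()/g.sum(),g.sum())
    fi=f.astype(int);m=(fi[...,2]>100)&(fi[...,0]<90)&(fi[...,2]>1.5*fi[...,1]);H,W=m.shape;v,u=np.mgrid[:H,:W]
    L=((onplane(C,u.ravel(),v.ravel(),.057)[:,:2]-MIC)@np.array([[c,-s],[s,c]])).reshape(H,W,2)
    w=m&(abs(L[...,0]+.05)<.05)&(abs(L[...,1])<.04);print(n,'handle',w.sum(),L[w].min(0).round(4),L[w].max(0).round(4),L[w].mean(0).round(4))
    a=C['frame'][160:220,190:250] if n=='top' else C['frame'][285:345,280:340]
    cv2.imwrite(f'pics/{n}e.png',cv2.resize(a,(400,400),interpolation=2)[:,:,::-1])
a=cv2.imread('pics/tope.png');b=cv2.imread('pics/scenee.png');cv2.imwrite('pics/e4.png',np.hstack([a,b]))
E
```

```text
[-15.5  -6.2   7.8]
open 0.0278160428029305 [-9.3  0.1  5.8]
[ 0.2  0.4 -0.3] 32.0667
15.959548813691171 2571.0
top handle 58 [-0.0582 -0.0134] [-0.0261  0.0071] [-0.0412 -0.0033]
scene handle 38 [-0.0584 -0.0102] [-0.0346  0.0093] [-0.05    0.0018]
```

View pics/e4.png

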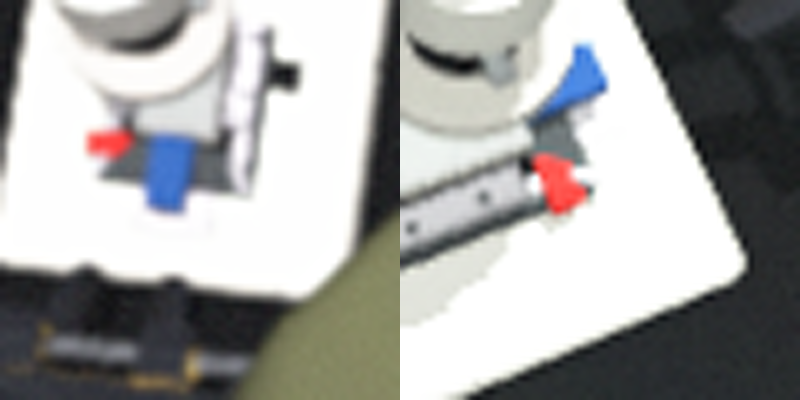

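The catch tip at (130,142) sits behind the body's rear edge. However, 9 N remained on the tool after the jaws opened, so the fingertips were bearing on the holder's front edge and part of the "stop" I felt was that. I push the handle's end gently with closed fingers, higher up, to confirm the true end stop.

```bash
python3 - <<'E'
from station import r
from h import *
c,s=np.cos(MICY),np.sin(MICY)
def F(): return np.mean([r.read_ft_force() for _ in range(3)],0)
r.grip(0.0)
def pt(l): return [*at(MIC,MICY,l-.0058,-.001),.0448]
r.line_to(pt(-.080),velocity=.1);r.wait(.15);b=F();print(r.read_grip_width(),b.round(1))
l=-.080
while l<-.048:
    l+=.002 if l<-.064 else .001
    r.line_to(pt(l),velocity=.03);f=F()-b;fx=c*f[0]+s*f[1]
    if fx<-.8: print(round(l,4),f.round(1))
    if fx<-15: break
print(r.read_t(),r.read_ee_pos())
r.line_to(pt(-.10),velocity=.1)
p=r.read_ee_pos();r.line_to([p[0]-.03,p[1],p[2]+.12],velocity=.15);r.wait(.3)
import pickle
for n in('top','scene'):
    C=r.camera(n);pickle.dump(C,open(n+'5.pkl','wb'));f=C['frame'].astype(float)
    if n=='top':
        g=np.clip(f[...,0]-np.maximum(f[...,1],f[...,2])-30,0,None)[180:190,190:220];v,u=np.mgrid[:10,:30];print((g*u).sum()/g.sum(),g.sum())
    fi=f.astype(int);m=(fi[...,2]>100)&(fi[...,0]<90)&(fi[...,2]>1.5*fi[...,1]);H,W=m.shape;v,u=np.mgrid[:H,:W]
    L=((onplane(C,u.ravel(),v.ravel(),.057)[:,:2]-MIC)@np.array([[c,-s],[s,c]])).reshape(H,W,2)
    w=m&(abs(L[...,0]+.05)<.05)&(abs(L[...,1])<.04);print(n,'handle',w.sum(),L[w].min(0).round(4),L[w].mean(0).round(4))
T=pickle.load(open('top5.pkl','rb'));S=pickle.load(open('scene5.pkl','rb'))
k=lambda f:cv2.resize(f,(400,280),interpolation=2)
cv2.imwrite('pics/e5.png',np.hstack([k(T['frame'][120:260,180:380]),k(S['frame'][130:354,130:450])])[:,:,::-1])
print(r.read_t(),r.read_ft_force())
E
```

```text
0.0003495775715381336 [ 0.3  0.3 -0.1]
-0.076 [-1.2  0.6  0.2]
-0.063 [-1.4 -1.2  0.8]
-0.061 [-1.5 -0.9  0.3]
-0.06 [-1.1  0.5 -0.3]
-0.058 [-3.9 -1.   0.9]
-0.057 [-7.2 -1.3  3.1]
-0.056 [-11.4  -2.7   4.2]
-0.055 [-15.   -2.2   5.2]
-0.054 [-20.7  -3.9   8.3]
38.0917 [0.63853288 0.2191826  0.04395927]
15.978227060653188 2572.0
top handle 60 [-0.057  -0.0134] [-0.0391 -0.0029]
scene handle 35 [-0.0568 -0.0102] [-0.0486  0.0022]
40.075 [ 0.50918988 -0.06657695  0.3472864 ]
```

View pics/e5.png

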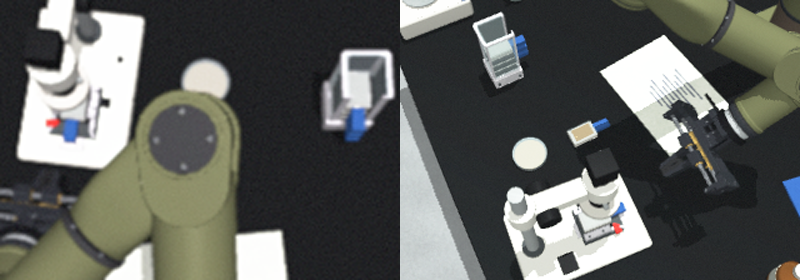

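The cassette moved in about another 1.5 mm, then met a stiff stop at 20 N. The catch is still in, and the bystanders and the magazine stack look undisturbed. The gripper is clear, so I hand in.

```bash
python3 -c "
from station import r
r.hand_in();print(r.read_t())"
```

```text
the job is handed in; nothing more can be done
the job is handed in; nothing more can be done
```

I drew the bottom cassette 110 mm out of the magazine and the other three dropped flat behind it. I carried it to the holder, set its front on the entry floor by feel, and slid it under the rails. Then I let go and handed in at about 40 s of the 56 s.

**End stop:** The stop I first felt was partly false. When I opened the jaws, 9 N was still on the tool, so the fingertips had been bearing on the holder's front edge. I backed off and pushed the handle's end with closed fingers. The cassette went in about 1.5 mm more, then met a firm stop at about 21 N.

**Last checks:**
- **Catch:** it shows within 0.2 pixel (about 0.7 mm) of its sprung-in position at the start. It sits behind the cassette's rear edge.
- **Position:** the handle's end lies about 57–59 mm before my estimate of the lens axis. That puts the cassette 9–11 mm past mid-travel, close to the 12 mm limit. My estimate of the microscope's position along x is itself uncertain by 2–3 mm, because the two cameras disagreed.
- **Sideways:** the two cameras also disagreed here, at -3 and +2 mm. The side guides hold the cassette to ±1.5 mm.
- **Other things:** in the last picture the magazine stack, the used cassette and the dish look undisturbed; I did not measure them or the bottles and jars again. The gripper was clear of everything.

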